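# Unhook the instrument basket and set it in the cleaning tank

## Robot

A 6-joint arm with a two-finger parallel gripper is mounted at the origin on the work surface. World frame = base frame: x ahead of the robot, y to its left, z up, the work surface at z = 0. Lengths are in m, angles in rad, forces in N, time in s.
With the tool pointing down it reaches from about 0.275 to 0.975 m from the base axis. Payload 8.4 kg.
Tool frame: the origin (TCP) lies between the finger pads; the fingertips stand 11 mm ahead of it and the grasp point (between the pads) lies 8 mm behind it; y points along the fingers, z is the direction in which the jaws open and shut, and the axes are right-handed (so a half turn about y gives the same grasp; the last joint's range is limited). The gripper opens to 92 mm and grips with 3 to 60 N. Pads are 20 mm wide; open, the fingers measure 128 mm over their backs; the gripper's body (75 mm by 189 mm) begins 69 mm behind the grasp point.
Start: joints at [-1.173, 0.353, 1.633, -0, 1.155, -0.002], TCP at [0.243, -0.576, 0.226] pointing down, gripper open.
Joint ranges: [-2.63, 2.63], [-0.92, 2.1], [0.06, 2.66], [-1.3, 4.44], [0, 2.69], [-3.02, 3.02]. Speed limits (rad/s): [2.22, 2.22, 2.79, 3.14, 3.14, 3.14].

## Interface

Orientations are given as a unit quaternion [x, y, z, w].
In Python, from station import r, imaging gives the robot as it stands.
- The arm moves only by the tool carry_out, never from a script. Its argument "commands" is one flat list of numbers, 6 for each row, row after row: the shift along the tool's x, y, z scaled (see below), then the turn, a rotation vector about the tool's x, y, z scaled (see below). In form: [dx, dy, dz, rx, ry, rz, dx, dy, dz, rx, ry, rz, ...]. A call has exactly 10 rows; each row is the pose to reach, as a shift and turn from the pose commanded when the call began, along the tool's axes at that moment, turning the shorter way round; what a row does not reach only later rows make up. The controller multiplies each number of a shift by 200 mm and each number of a turn by 180 degrees. A row lasts 1/10 s, in which the tool goes at most 50 mm and 8.59 degrees, less where a joint would pass 70% of its speed; a pose out of reach is approached as far as the arm can. A call with a number of a shift or a turn outside -1 to 1 is refused whole. A call with a gripper value outside its range is refused whole. "hand" is the closure, from 0 (fully open) to 1 (shut), set as the call begins (left out, the last holds). The fingers move at their own pace and stop on an object; "newtons" is the grip in N (left out, the last holds). Time passes only in rows, so rows that repeat a pose let the fingers close, or fill a call up. It gives the time, the measured TCP pose, the force and the opening at its end, in the units of the state.
- r.sense(): the state, without advancing time (a new reading comes with each control period).
- imaging.grab_frame(name): name is "scene" or "top" or "wrist"; returns the picture (384x512x3 uint8, red, green, blue); there is no depth.
- imaging.calibration(name): a dict with "mtx" (3x3 intrinsics, pixels), "R" (3x3) and "t" (3): a world point X has camera coordinates R X + t. Camera axes: x right, y down, z forward; pixel columns grow to the right and rows downward; lengths in m; the calibration is good to about 2 mm. A picture is of the moment at which its call begins: read the wrist's pose just before it. calibration takes no time and is no camera call; for the wrist camera it gives the pose at the moment of the call.
- r.job_done(): hands the job in, once; it reports no verdict.
The state is a dict: "t": time; "joint_pos": joint angles; "joint_vel": joint speeds; "joint_torque": joint torques, N m; "tool_pos": TCP position; "ee_rot": TCP orientation; "wrist_force": force on the tool from outside, world axes, zero at the start; "ft_torque": the same for the moment, N m; "grip_width": opening from 0.0 (shut) to 1.0 (fully open).
Only numpy, scipy, OpenCV 4.12 (cv2) and the standard library are available. Lean on these libraries where they do the work, as an engineer would, in place of code of your own. Each camera call takes 0.05 s, during which the arm holds its last target. There are 200 camera calls.

## Task

Take the small steel instrument basket off its hook stand - lift it past the hooks' upturned lips, without straining the sprung keepers just above, and only then draw it out towards the front - and set it gently down into the well of the empty cleaning tank, upright and fully down on the floor of the well, then let go. How high the lips stand is not known beforehand and has to be felt: never let basket and stand press on each other with more than about 15 N, do not drop the basket or ram it into the tank (stay under 25 N there), and leave the other things on the table where they are.

Things in the scene. Friction and masses are not known exactly. Their poses are not given: they have to be found in the camera images.
- basket: Steel wire instrument basket, about 0.27 to 0.47 kg. Origin: centre of its underside. Tray 70 mm (its x) by 104 mm (its y) by 40 mm high. A straight round cross bar, 8 mm thick and 200 mm long along its y (100 mm each way, rounded ends), runs 125 mm above the underside, over the middle of the tray, carried by two upright wires at y = +-50 mm. The bar ends stick out beyond the wires and hang in the two hooks of the stand. Symmetrical under a half turn.
- basket_grip (a point): Centre of the black grip block in the middle of the basket's bar (on the bar axis, 125 mm above the underside): 14 mm along basket x, 26 mm along y, 22 mm high. Meant to be pinched from above with the fingers closing along basket x; nothing lies within 65 mm of it along y but the two carrying wires at +-50 mm below the bar.
- stand: Hook stand, fixed, open side to its -x. Origin: on the table below the middle of the hooks. Base plate x -65 to +85, y +-110 mm, 12 mm thick. Hooks at y = +-80 mm (12 to 14 mm wide), with uprights at x 48 to 72 mm, up to 272 mm high. Between the hooks (|y| under 70 mm) all is open above, but for a tie bar at x = 64 to 72 mm below z = 120 mm.
- hook_seat (a point): Midway between the two hooks, level with the tops of their arms (z 181 mm), axes as the stand. The basket's bar lies on the arms (bar axis 4 mm higher), 8 to 23 mm behind the upright lips, which stand at x = -21 to -15 mm. The rounded lip tops are 28 to 62 mm above the arms: alike on both hooks, different every time, not measured.
- hook_post (a point): Midway between the uprights' tops, 272 mm up, 55 mm behind the stand's origin. Above the lips hang two black sprung keepers (x -26 to +62 mm from the stand's origin), undersides always 13 mm above the lip tops: the 8 mm bar leaves through that mouth to -x. Pushed up, the keepers give: 2 N to start, then 3 N per mm (both together), up to 12 mm. Else lips and keepers hold still.
- tank: White benchtop cleaning tank, empty and dry, fixed to the table. Origin: centre of its underside. Housing 140 mm (x) by 180 mm (y) by 82 mm high, with an open rectangular well 84 mm (x) by 118 mm (y), 52 mm deep, in the middle of its top. The basket goes in with its long side along tank y, either way round; the bar then lies well above the rim.
- tank_floor (a point): Centre of the floor of the tank's well, 30 mm above the table; axes as the tank. The floor is a springy rubber pad: it gives only above about 4 N, then 0.4 mm per N, up to 7 mm.
- jar: Bystander: closed jar, 48 mm across, 60 mm tall; origin under its centre. Leave alone.
- vial: Bystander: small closed bottle, 28 mm across, 55 mm tall; origin under its centre. Leave alone.
- weight: Bystander: brass balance weight, 36 mm across, 45 mm tall; origin under its centre. Leave alone.
- mouse: Bystander: computer mouse, 100 x 58 x 27 mm; origin under its centre. Leave alone.
- dish: Bystander: glass dish, 84 mm across, 16 mm tall; origin under its centre. Leave alone.
- driver: Bystander: screwdriver lying down, about 200 mm long along its x. Leave alone.
- cup: Bystander: white cup, 68 mm across, 75 mm tall; origin under its centre. Leave alone.
Mind the look-alikes: they are no part of the job. What is shaped like the tank but red is not meant.

How it is judged:
By the outcome, as a careful person would: the job done as asked, in the order asked, and still so for the second after the job is handed in, with the robot touching nothing.
It also fails if it takes over 59 s, if anything falls off the work surface, if the arm or the gripper's body presses on something with over 40 N, if the wrist force passes 120 N, or if a joint passes its speed limit or range.

## Working session

There is one attempt and no reset: what is moved stays moved. The work goes in short steps, Python scripts to look and compute and a tool call to move; the robot and the scene stay as the last step left them, time stands still between calls to the robot, and variables do not carry over. Pictures are saved under pics/ and viewed, about 8 in all and at most 12, crops included, and the job is handed in when it is done.

Besides the shell and the picture viewer there is one more tool, called after ">>>" as name(argument=value, ...), one argument or row to a line, values as JSON. carry_out: Moves the arm, as the interface text tells. Shifts and turns lie within -1 to 1; 1 stands for 200 mm of shift or 180 degrees of turn. Its arguments: {"type":"object","properties":{"commands":{"type":"array","items":{"type":"number","minimum":-1,"maximum":1}},"hand":{"type":"number"},"newtons":{"type":"number"}},"required":["commands"]}

```bash
ls; mkdir -p pics; python3 - <<'E'
from station import r, imaging
import cv2
s=r.sense(); print(s)
for n in("scene","top"):
    im=imaging.grab_frame(n); cv2.imwrite(f"pics/{n}0.png",cv2.resize(im[:,:,::-1],(800,600),interpolation=cv2.INTER_CUBIC))
    c=imaging.calibration(n); print(n,c)
E
```

```text
pics
{'t': 0.0, 'joint_pos': array([-1.17339572e+00,  3.53634221e-01,  1.63413563e+00, -1.65326233e-05,
        1.15518143e+00, -2.41650032e-03]), 'joint_vel': array([-0.00054953,  0.00059479,  0.00042759, -0.00064338, -0.00068863,
        0.00067338]), 'joint_torque': array([ 3.46299836e-03, -5.93837607e+01, -3.34214437e+01,  6.98551512e-02,
        2.36691954e-02, -7.40164137e-05]), 'tool_pos': array([ 0.24308199, -0.57527332,  0.22487174]), 'ee_rot': array([-0.14051883,  0.6934939 , -0.69255398,  0.14031985]), 'wrist_force': array([-0.04420662, -0.93210975, -0.02130297]), 'ft_torque': array([-0.03599225,  0.04317316,  0.0472963 ]), 'grip_width': 0.9986069351595144}
scene {'mtx': array([[387.03851979,   0.        , 251.23649015],
       [  0.        , 387.03851979, 194.85805842],
       [  0.        ,   0.        ,   1.        ]]), 'R': array([[-0.10274088,  0.99470276,  0.00327562],
       [ 0.65241525,  0.06987174, -0.75463387],
       [-0.75086527, -0.07539469, -0.65613793]]), 't': array([-0.11149412, -0.21452224,  1.64740586])}
top {'mtx': array([[403.31319255,   0.        , 260.61363635],
       [  0.        , 403.31319255, 189.45209882],
       [  0.        ,   0.        ,   1.        ]]), 'R': array([[-0.02061628, -0.99978691,  0.00105381],
       [-0.99837714,  0.02053122, -0.05311841],
       [ 0.05308545, -0.00214721, -0.99858766]]), 't': array([0.18869879, 0.5258914 , 1.45017598])}
```

View pics/scene0.png

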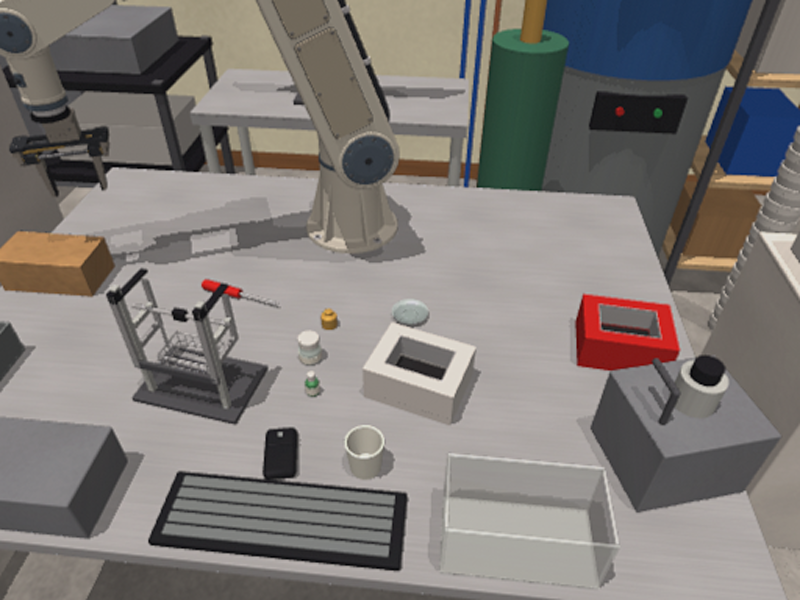

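View pics/top0.png

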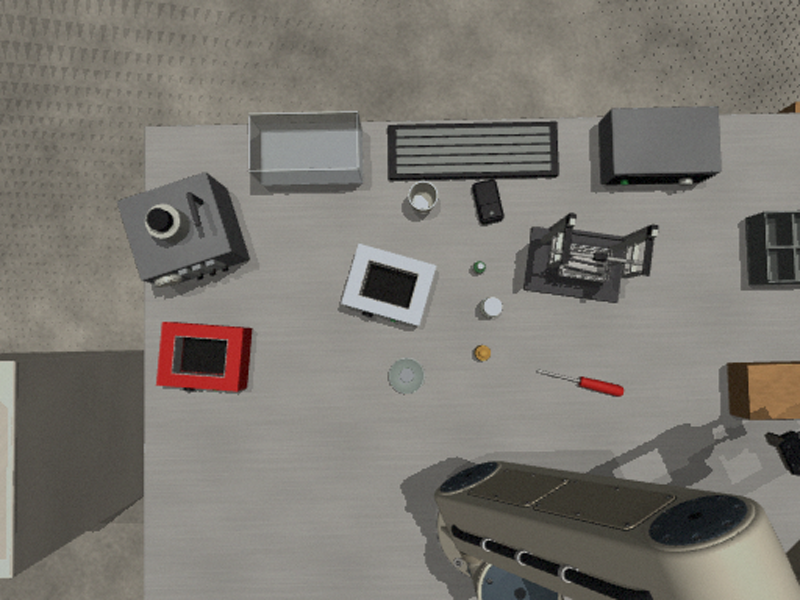

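The stand with the basket is at about (590,260) in the top view and (190,350) in the scene view. The white tank is at (388,285) in the top view, and the red look-alike at (205,357). I'll enlarge both.

```bash
python3 - <<'E'
import cv2,numpy as np
from station import imaging
t=imaging.grab_frame("top")[:,:,::-1]; s=imaging.grab_frame("scene")[:,:,::-1]
def crop(im,x,y,w,h,k):
    c=cv2.resize(im[y:y+h,x:x+w],None,fx=k,fy=k,interpolation=cv2.INTER_CUBIC)
    for i in range(0,w,10):
        cv2.line(c,(i*k,0),(i*k,6),(0,0,255),1); 
        if i%20==0: cv2.putText(c,str(x+i),(i*k,16),0,.35,(0,0,255),1)
    for j in range(0,h,10):
        cv2.line(c,(0,j*k),(6,j*k),(0,0,255),1); cv2.putText(c,str(y+j),(8,j*k+4),0,.35,(0,0,255),1)
    return c
a=crop(t,330,130,100,75,4); b=crop(t,210,145,100,75,4); d=crop(s,66,168,100,100,4)
e=crop(s,225,200,100,50,4)
m=np.zeros((600,800,3),np.uint8)
m[:300,:400]=a; m[300:,:400]=b; m[:400,400:]=d; m[400:,400:]=e
cv2.imwrite("pics/m1.png",m)
E
```

```text
(no output)
```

View pics/m1.png

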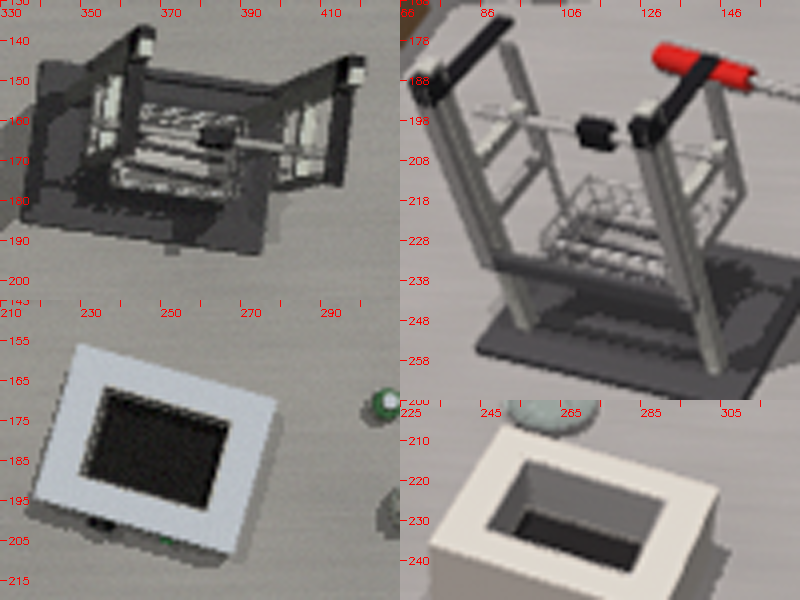

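The mosaic shows the grip block at native top pixel (383.8,164.5) and scene pixel (115.5,201.3). The stand's base corners are near top (340,145), (335,184.5) and (395.5,193.3). The tank's rim and well corners are sharp. Next I'll fit poses.

```bash
cat > h.py <<'E'
import numpy as np
from station import r, imaging
from scipy.optimize import least_squares
from scipy.spatial.transform import Rotation as Ro
def proj(c,X):
    p=(np.asarray(X)@c["R"].T+c["t"])@c["mtx"].T
    return p[...,:2]/p[...,2:]
def fit(obs,x0):
    # obs: list of (cal, local pts Nx3, pix Nx2); params x,y,yaw
    def f(p):
        R=Ro.from_euler('z',p[2]).as_matrix()
        return np.concatenate([(proj(c,np.array(L)@R.T+[p[0],p[1],0])-np.array(P)).ravel() for c,L,P in obs])
    s=least_squares(f,x0,loss='soft_l1'); return s.x,f(s.x).reshape(-1,2).round(1).tolist()
def tri(obs,x0=(.6,-.3,.2)):
    s=least_squares(lambda X:np.concatenate([proj(c,X)-p for c,p in obs]),x0); return s.x,s.fun.round(2)
E
python3 - <<'E'
from h import *
T=imaging.calibration("top");S=imaging.calibration("scene")
print("grip",*tri([(T,(383.75,164.5)),(S,(115.5,201.25))]))
# tank: try orientations
R=[(-.07,-.09,.082),(-.07,.09,.082),(.07,.09,.082),(.07,-.09,.082)]
W=[(-.042,-.059,.082),(-.042,.059,.082),(.042,.059,.082),(.042,-.059,.082)]
# image top view: left=+y, down=-x ; corners px order (-x,-y),( -x,+y),(+x,+y),(+x,-y)
P=[(268,208),(218.3,194.3),(230,156),(279.5,170)]
Q=[(262,197.5),(230.5,188.8),(236.3,167),(267.5,175.5)]
S1=[(66,0)]
print("tank",*fit([(T,R,P),(T,W,Q)],[.7,.0,0.]))
# scene well rim: mosaic (530,460),(665,502),(632,573),(487,528) ; scene: right=+y, down=+x
f=lambda u,v:(225+(u-400)/4,200+(v-400)/4)
print("tankscene",*fit([(S,[W[0],W[1],W[2],W[3]],[f(530,460),f(665,502),f(632,573),f(487,528)])],[.7,0,0.]))
B=[(-.065,-.11,.012),(-.065,.11,.012),(.085,.11,.012)]
print("standbase",*fit([(T,B,[(395.5,193.25),(335,184.5),(340,145)])],[.7,-.3,0]))
U=[(.06,.08,.272),(.06,-.08,.272)]
print("standposts",*fit([(T,B,[(395.5,193.25),(335,184.5),(340,145)]),(T,U,[(366.75,141.25),(419,148.25)])],[.7,-.3,0]))
# scene base corners: (475,350)->; scene bottom
g=lambda u,v:(66+(u-400)/4,168+v/4)
print("scene base",[g(475,350)],proj(S,np.array([.7,-.3,0])))
s=r.sense();print(Ro.from_quat(s['ee_rot']).as_matrix().round(3))
w=imaging.calibration("wrist");print("wrist cam pos",-w['R'].T@w['t'],w['R'].round(3),w['mtx'][0,0])
E
```

```text
grip [ 0.59205326 -0.21696587  0.18386749] [-0.88  0.28 -0.8  -0.11]
tank [ 0.55242176  0.21765241 -0.2984318 ] [[0.5, 0.7], [0.1, 0.1], [-0.3, -0.3], [0.0, -0.2], [0.1, 0.9], [-1.2, 0.3], [-0.3, -1.2], [1.2, -0.4]]
tankscene [ 0.55452143  0.22442296 -0.31224893] [[-0.5, -0.9], [1.6, -0.4], [0.2, 1.0], [-0.9, 0.1]]
standbase [ 0.58737426 -0.21214027 -0.15374294] [[-0.3, -0.1], [0.1, 0.6], [0.2, -0.5]]
standposts [ 0.58512431 -0.21241088 -0.15842952] [[-0.3, 0.6], [0.2, 1.1], [0.4, 0.0], [-0.4, -0.8], [0.2, -0.5]]
scene base [(84.75, 255.5)] [ 88.28537814 269.66949275]
[[-0.921 -0.     0.389]
 [-0.389  0.001 -0.921]
 [ 0.    -1.    -0.001]]
wrist cam pos [ 0.31853458 -0.54350299  0.38510334] [[ 0.389 -0.921 -0.001]
 [-0.881 -0.373  0.291]
 [-0.268 -0.112 -0.957]] 314.7880790689335
```

>>> carry_out(
  commands=[-0.04,-0.05,-0.02,0,-0.03,0,-0.12,-0.1,-0.05,0,-0.06,0,-0.2,-0.16,-0.08,0,-0.1,0,-0.3,-0.22,-0.12,0,-0.14,0,-0.4,-0.28,-0.16,0,-0.18,0,-0.5,-0.34,-0.2,0,-0.22,0,-0.6,-0.4,-0.24,0,-0.26,0,-0.7,-0.46,-0.28,0,-0.3,0,-0.77,-0.51,-0.31,0,-0.322,0,-0.8,-0.525,-0.325,0,-0.322,0],
  hand=0,
)

```text
t: 1.2
tool_pos: [0.3664, -0.453, 0.3316]
ee_rot: [0.459, -0.537, 0.538, -0.459]
wrist_force: [-0.1, -0.3, 1.4]
grip_width: 1.001
```

```bash
cat >> h.py <<'E'
def plan(tgt,yaw=None):
    s=r.sense(); M=Ro.from_quat(s['ee_rot']).as_matrix(); d=M.T@(np.array(tgt)-s['tool_pos'])
    y=np.arctan2(M[1,2],M[0,2]); tilt=M[2,1]
    print("t",round(s['t'],2),"tcp",s['tool_pos'].round(4),"zyaw",round(y,4),"ydown",tilt.round(5),"F",s['wrist_force'].round(2),"M",s['ft_torque'].round(2),"w",round(s['grip_width'],3))
    print("shift/0.2:",(d/.2).round(4), "ry:",None if yaw is None else round(-(yaw-y)/np.pi,4))
E
python3 -c "
from h import *
plan((.592,-.217,.33),-.156)"
```

```text
t 1.2 tcp [ 0.3664 -0.453   0.3316] zyaw -0.1573 ydown -1.0 F [-0.14 -0.33  1.37] M [-0.07 -0.11 -0.  ] w 1.001
shift/0.2: [-1.3421  0.0081  0.929 ] ry: -0.0004
```

>>> carry_out(
  commands=[-0.05,0,0.03,0,0,0,-0.15,0,0.1,0,0,0,-0.3,0,0.2,0,0,0,-0.45,0,0.31,0,0,0,-0.6,0,0.42,0,0,0,-0.75,0,0.53,0,0,0,-0.87,0,0.62,0,0,0,-0.95,0,0.67,0,0,0,-1.0,0,0.7,0,0,0,-1.0,0,0.7,0,0,0],
)

```text
t: 2.2
tool_pos: [0.5356, -0.2775, 0.3298]
ee_rot: [-0.459, 0.539, -0.538, 0.459]
wrist_force: [0.2, -0.4, -0.4]
grip_width: 0.999
```

```bash
python3 - <<'E'
from h import *
import cv2
plan((.592,-.217,.33),-.156)
w=imaging.calibration("wrist"); im=imaging.grab_frame("wrist")[:,:,::-1]
np.savez("w1.npz",**w); cv2.imwrite("pics/w1.png",cv2.resize(im,(768,576),interpolation=cv2.INTER_CUBIC))
print(proj(w,np.array([[.592,-.217,.185],[.586,-.212,0],[.586,-.212,.181]])))
E
```

```text
t 2.2 tcp [ 0.5356 -0.2775  0.3298] zyaw -0.1593 ydown -1.0 F [ 0.22 -0.41 -0.45] M [-0.02 -0.06  0.02] w 0.999
shift/0.2: [-0.3434 -0.0008  0.2303] ry: -0.0011
[[307.32757746 110.18721653]
 [284.37289237 101.7677342 ]
 [299.7963183  105.65778482]]
```

View pics/w1.png

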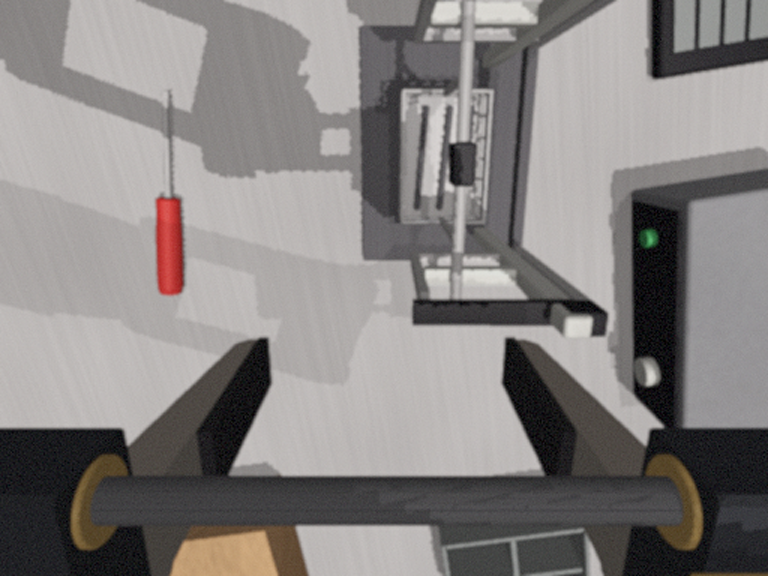

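```bash
cat >> h.py <<'E'
def ray(c,p,z):
    d=c['R'].T@np.linalg.solve(c['mtx'],[p[0],p[1],1]); o=-c['R'].T@c['t']; return o+d*(z-o[2])/d[2]
E
python3 - <<'E'
from h import *
w=dict(np.load("w1.npz"))
a=ray(w,(467/1.5,30/1.5),.185);b=ray(w,(458.5/1.5,265/1.5),.185)
d=a-b;print(a,b,"basket yaw",np.arctan2(-d[0],d[1]))
print("grip",ray(w,(462/1.5,164/1.5),.19))
T=imaging.calibration("top");S=imaging.calibration("scene")
print(tri([(T,(383.75,164.5)),(S,(115.5,201.25)),(w,(308,109.3))]))
B=[(-.065,.11,.012),(-.065,-.11,.012)]
print(fit([(w,B,[(360/1.5,25/1.5),(362/1.5,258.5/1.5)])],[.58,-.21,-.15]))
plan((.592,-.219,.25),-.157)
E
```

```text
[ 0.60404476 -0.14192152  0.185     ] [ 0.58307434 -0.28077721  0.185     ] basket yaw -0.1498904534548585
grip [ 0.59198144 -0.21599687  0.19      ]
(array([ 0.5927146 , -0.2163594 ,  0.18468829]), array([-1.  ,  0.05, -0.74, -0.16, -0.04,  0.05]))
(array([ 0.58656706, -0.21005045, -0.16586483]), [[0.0, -0.7], [-0.0, 1.2]])
t 2.25 tcp [ 0.5351 -0.2783  0.33  ] zyaw -0.1595 ydown -1.0 F [-0.94  0.16 -0.06] M [-0.08 -0.08 -0.02] w 1.0
shift/0.2: [-0.3377  0.3997  0.2344] ry: -0.0008
```

>>> carry_out(
  commands=[-0.06,0,0.04,0,0,0,-0.14,0.02,0.1,0,0,0,-0.22,0.06,0.15,0,0,0,-0.29,0.12,0.2,0,0,0,-0.33,0.2,0.225,0,0,0,-0.351,0.27,0.234,0,0,0,-0.351,0.33,0.234,0,0,0,-0.351,0.38,0.234,0,0,0,-0.351,0.4,0.234,0,0,0,-0.351,0.4,0.234,0,0,0],
)

```text
t: 3.25
tool_pos: [0.5922, -0.2168, 0.25]
ee_rot: [-0.459, 0.539, -0.538, 0.458]
wrist_force: [-0.2, 0.2, 0.1]
grip_width: 1.0
```

```bash
python3 - <<'E'
from h import *
import cv2
plan((.5923,-.2163,.176),-.156)
w=imaging.calibration("wrist"); im=imaging.grab_frame("wrist")[:,:,::-1]
np.savez("w2.npz",**w); cv2.imwrite("pics/w2.png",cv2.resize(im,(768,576),interpolation=cv2.INTER_CUBIC))
print(proj(w,np.array([[.5923,-.2163,.185],[.5923,-.2163,.196]]))*1.5)
E
```

```text
t 3.25 tcp [ 0.5922 -0.2168  0.25  ] zyaw -0.16 ydown -1.0 F [-0.15  0.17  0.06] M [-0.01 -0.03  0.02] w 1.0
shift/0.2: [-0.0026  0.3701  0.0005] ry: -0.0013
[[387.60031766 311.30213765]
 [387.6422184  319.08206852]]
```

View pics/w2.png

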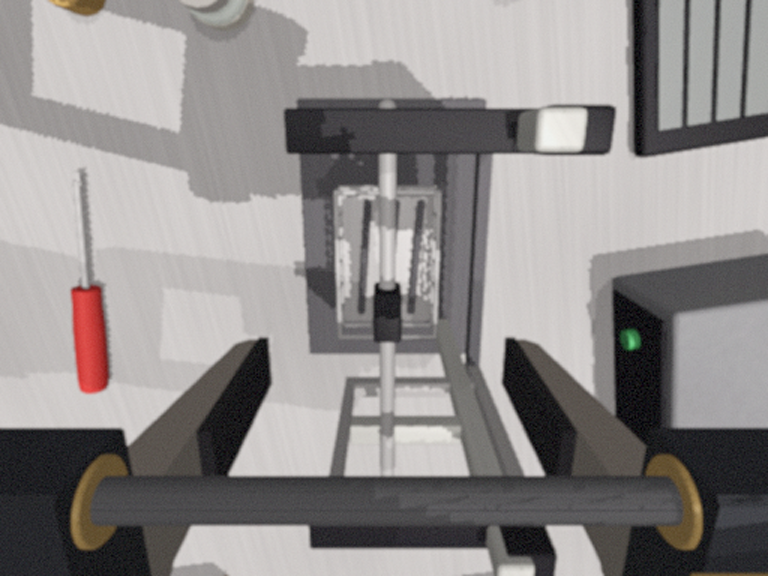

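The grip block's centre is at (387,312) in the enlarged frame, as predicted. The bar runs parallel to the finger pads. I'll print keeper projections for a rough height prior while I descend onto the grip.

>>> carry_out(
  commands=[-0.002,0.05,0,0,0,0,-0.002,0.1,0,0,0,0,-0.002,0.16,0,0,0,0,-0.002,0.21,0,0,0,0,-0.002,0.26,0,0,0,0,-0.002,0.3,0,0,0,0,-0.002,0.33,0,0,0,0,-0.002,0.35,0,0,0,0,-0.002,0.365,0,0,0,0,-0.002,0.37,0,0,0,0],
)

```text
t: 4.3
tool_pos: [0.5928, -0.216, 0.1764]
ee_rot: [0.459, -0.538, 0.538, -0.459]
wrist_force: [-0.7, -0.1, 0.3]
grip_width: 1.001
```

```bash
python3 - <<'E'
from h import *
plan((.5923,-.2163,.176),-.156)
S=imaging.calibration("scene");w1=dict(np.load("w1.npz"));w2=dict(np.load("w2.npz"))
R=Ro.from_euler('z',-.157).as_matrix()
o=np.array([.586,-.2115,0])
P=lambda x,y,z:R@[x,y,z]+o
for z in (.21,.22,.23,.24,.25,.26,.27,.28):
    print(z,"w2 +y in/out",(proj(w2,np.array([P(-.026,.073,z),P(-.026,.087,z),P(.062,.08,z)]))*1.5).round(0).tolist(),"w1 -y in/out",(proj(w1,np.array([P(-.026,-.073,z),P(-.026,-.087,z)]))*1.5).round(0).tolist(),
     "S",[ (400+4*(q[0]-66),4*(q[1]-168)) for q in proj(S,np.array([P(-.026,.08,z),P(-.026,-.08,z),P(.062,.08,z)])).round(1)])
E
```

```text
t 4.3 tcp [ 0.5928 -0.216   0.1764] zyaw -0.1593 ydown -1.0 F [-0.74 -0.09  0.32] M [-0.03 -0.05 -0.  ] w 1.001
shift/0.2: [ 0.0017  0.0022 -0.0021] ry: -0.0011
0.21 w2 +y in/out [[307.0, 156.0], [305.0, 119.0], [524.0, 137.0]] w1 -y in/out [[409.0, 282.0], [409.0, 303.0]] S [(np.float64(718.4), np.float64(95.60000000000002)), (np.float64(516.0), np.float64(58.39999999999998)), (np.float64(657.6), np.float64(179.20000000000005))]
0.22 w2 +y in/out [[302.0, 156.0], [300.0, 118.0], [531.0, 137.0]] w1 -y in/out [[410.0, 286.0], [410.0, 308.0]] S [(np.float64(715.6), np.float64(84.79999999999995)), (np.float64(512.4), np.float64(47.60000000000002)), (np.float64(654.4), np.float64(168.0))]
0.23 w2 +y in/out [[298.0, 157.0], [296.0, 117.0], [539.0, 136.0]] w1 -y in/out [[411.0, 291.0], [410.0, 314.0]] S [(np.float64(713.2), np.float64(74.0)), (np.float64(508.8), np.float64(36.39999999999998)), (np.float64(651.6), np.float64(157.20000000000005))]
0.24 w2 +y in/out [[293.0, 158.0], [290.0, 115.0], [548.0, 136.0]] w1 -y in/out [[412.0, 297.0], [411.0, 320.0]] S [(np.float64(710.4), np.float64
[... 499 characters left out ...]
 [413.0, 334.0]] S [(np.float64(705.2), np.float64(40.0)), (np.float64(497.6), np.float64(2.7999999999999545)), (np.float64(642.0), np.float64(122.79999999999995))]
0.27 w2 +y in/out [[273.0, 161.0], [269.0, 109.0], [583.0, 135.0]] w1 -y in/out [[415.0, 316.0], [414.0, 342.0]] S [(np.float64(702.8), np.float64(28.399999999999977)), (np.float64(493.6), np.float64(-8.399999999999977)), (np.float64(638.4), np.float64(110.79999999999995))]
0.28 w2 +y in/out [[264.0, 163.0], [260.0, 107.0], [598.0, 134.0]] w1 -y in/out [[416.0, 323.0], [415.0, 350.0]] S [(np.float64(700.0), np.float64(16.799999999999955)), (np.float64(489.6), np.float64(-20.0)), (np.float64(635.2), np.float64(99.20000000000005))]
```

The keeper tops fit z ≈ 0.245, which puts the lips around 40 mm high as a rough prior. Lifting 30 mm is safe in every case. Closing the gripper now.

>>> carry_out(
  commands=[0,0,0,0,0,0,0,0,0,0,0,0,0,0,0,0,0,0,0,0,0,0,0,0,0,0,0,0,0,0,0,0,0,0,0,0,0,0,0,0,0,0,0,0,0,0,0,0,0,0,0,0,0,0,0,0,0,0,0,0],
  hand=1,
  newtons=35,
)

```text
t: 5.3
tool_pos: [0.5927, -0.216, 0.1766]
ee_rot: [-0.459, 0.538, -0.538, 0.459]
wrist_force: [-0.3, -0.4, 0.8]
grip_width: 0.15
```

>>> carry_out(
  commands=[0,-0.005,0,0,0,0,0,-0.01,0,0,0,0,0,-0.02,0,0,0,0,0,-0.04,0,0,0,0,0,-0.06,0,0,0,0,0,-0.08,0,0,0,0,0,-0.1,0,0,0,0,0,-0.12,0,0,0,0,0,-0.14,0,0,0,0,0,-0.14,0,0,0,0],
)

```text
t: 6.3
tool_pos: [0.5931, -0.2162, 0.2053]
ee_rot: [0.458, -0.538, 0.539, -0.459]
wrist_force: [0.7, -0.4, -2.8]
grip_width: 0.149
```

```bash
cat >> h.py <<'E'
def st(yaw=-.157,o=(.586,-.2115)):
    s=r.sense(); R=Ro.from_euler('z',yaw).as_matrix()
    p=R.T@(s['tool_pos']-[o[0],o[1],0]); F=R.T@s['wrist_force']; print("t",round(s['t'],2),"tcp in stand mm",(p*1e3).round(2),"F",F.round(2),"M",(R.T@s['ft_torque']).round(2),"w",round(s['grip_width'],3))
E
python3 -c "
from h import *
st()"
```

```text
t 6.3 tcp in stand mm [  7.71  -3.49 205.33] F [ 0.73 -0.25 -2.82] M [-0.07 -0.08  0.02] w 0.149
```

>>> carry_out(
  commands=[0,0,-0.01,0,0,0,0,0,-0.02,0,0,0,0,0,-0.03,0,0,0,0,0,-0.04,0,0,0,0,0,-0.05,0,0,0,0,0,-0.06,0,0,0,0,0,-0.065,0,0,0,0,0,-0.07,0,0,0,0,0,-0.07,0,0,0,0,0,-0.07,0,0,0],
)

```text
t: 7.3
tool_pos: [0.579, -0.2138, 0.2046]
ee_rot: [0.459, -0.538, 0.538, -0.459]
wrist_force: [-0.4, 0.3, -3.5]
grip_width: 0.151
```

```bash
python3 -c "
from h import *
st()"
```

```text
t 7.3 tcp in stand mm [ -6.57  -3.4  204.61] F [-0.42  0.28 -3.49] M [-0.04 -0.03  0.02] w 0.151
```

Next I'll creep forward 2 mm at a time towards the lip.

>>> carry_out(
  commands=[0,0,-0.001,0,0,0,0,0,-0.002,0,0,0,0,0,-0.003,0,0,0,0,0,-0.004,0,0,0,0,0,-0.005,0,0,0,0,0,-0.006,0,0,0,0,0,-0.008,0,0,0,0,0,-0.01,0,0,0,0,0,-0.01,0,0,0,0,0,-0.01,0,0,0],
)

```text
t: 8.3
tool_pos: [0.5769, -0.2135, 0.2046]
ee_rot: [-0.459, 0.538, -0.538, 0.459]
wrist_force: [0.0, 0.1, -2.0]
grip_width: 0.151
```

>>> carry_out(
  commands=[0,0,-0.001,0,0,0,0,0,-0.002,0,0,0,0,0,-0.003,0,0,0,0,0,-0.004,0,0,0,0,0,-0.005,0,0,0,0,0,-0.006,0,0,0,0,0,-0.0075,0,0,0,0,0,-0.0075,0,0,0,0,0,-0.0075,0,0,0,0,0,-0.0075,0,0,0],
)

```text
t: 9.3
tool_pos: [0.5755, -0.2133, 0.2046]
ee_rot: [-0.459, 0.538, -0.538, 0.459]
wrist_force: [-0.7, 0.5, -2.8]
grip_width: 0.149
```

>>> carry_out(
  commands=[0,0,-0.001,0,0,0,0,0,-0.002,0,0,0,0,0,-0.003,0,0,0,0,0,-0.004,0,0,0,0,0,-0.005,0,0,0,0,0,-0.006,0,0,0,0,0,-0.0075,0,0,0,0,0,-0.0075,0,0,0,0,0,-0.0075,0,0,0,0,0,-0.0075,0,0,0],
)

```text
t: 10.3
tool_pos: [0.5749, -0.2132, 0.2046]
ee_rot: [0.458, -0.538, 0.539, -0.459]
wrist_force: [5.5, -1.2, -6.7]
grip_width: 0.149
```

```bash
python3 -c "
from h import *
st()"
```

```text
t 10.3 tcp in stand mm [-10.74  -3.41 204.64] F [ 5.64 -0.33 -6.69] M [-0.   -1.13  0.01] w 0.149
```

Lip contact is at stand x of about -10.5 (tool position), with about 5.6 N. Now I'll cycle: back off, up 3 mm, forward gently, and read the force.

>>> carry_out(
  commands=[0,0,0.008,0,0,0,0,0,0.015,0,0,0,0,-0.005,0.015,0,0,0,0,-0.01,0.015,0,0,0,0,-0.015,0.015,0,0,0,0,-0.015,0.012,0,0,0,0,-0.015,0.008,0,0,0,0,-0.015,0.005,0,0,0,0,-0.015,0.0025,0,0,0,0,-0.015,0.0025,0,0,0],
)

```text
t: 11.3
tool_pos: [0.5749, -0.2132, 0.2076]
ee_rot: [0.458, -0.538, 0.539, -0.459]
wrist_force: [3.3, -0.7, -4.7]
grip_width: 0.147
```

```bash
python3 -c "
from h import *
st()"
```

```text
t 11.3 tcp in stand mm [-10.65  -3.42 207.65] F [ 3.4  -0.19 -4.67] M [ 0.03 -0.63 -0.02] w 0.147
```

>>> carry_out(
  commands=[0,0,0.006,0,0,0,0,0,0.012,0,0,0,0,-0.005,0.012,0,0,0,0,-0.01,0.012,0,0,0,0,-0.015,0.012,0,0,0,0,-0.015,0.009,0,0,0,0,-0.015,0.005,0,0,0,0,-0.015,0.002,0,0,0,0,-0.015,0,0,0,0,0,-0.015,0,0,0,0],
)

```text
t: 12.3
tool_pos: [0.575, -0.2132, 0.2107]
ee_rot: [0.458, -0.538, 0.539, -0.459]
wrist_force: [4.1, -0.2, -5.2]
grip_width: 0.15
```

```bash
python3 -c "
from h import *
st()"
```

```text
t 12.3 tcp in stand mm [-10.64  -3.41 210.66] F [ 4.12  0.47 -5.16] M [-0.02 -0.62 -0.03] w 0.15
```

>>> carry_out(
  commands=[0,0,0.006,0,0,0,0,0,0.012,0,0,0,0,-0.005,0.012,0,0,0,0,-0.01,0.012,0,0,0,0,-0.015,0.012,0,0,0,0,-0.015,0.009,0,0,0,0,-0.015,0.005,0,0,0,0,-0.015,0.002,0,0,0,0,-0.015,0,0,0,0,0,-0.015,0,0,0,0],
)

```text
t: 13.3
tool_pos: [0.5749, -0.2132, 0.2136]
ee_rot: [0.458, -0.538, 0.539, -0.459]
wrist_force: [3.6, -0.3, -5.1]
grip_width: 0.148
```

```bash
python3 -c "
from h import *
st()"
```

```text
t 13.3 tcp in stand mm [-10.65  -3.4  213.63] F [ 3.57  0.31 -5.09] M [-0.03 -0.65 -0.01] w 0.148
```

>>> carry_out(
  commands=[0,0,0.006,0,0,0,0,0,0.012,0,0,0,0,-0.005,0.012,0,0,0,0,-0.01,0.012,0,0,0,0,-0.015,0.012,0,0,0,0,-0.015,0.009,0,0,0,0,-0.015,0.005,0,0,0,0,-0.015,0.002,0,0,0,0,-0.015,0,0,0,0,0,-0.015,0,0,0,0],
)

```text
t: 14.3
tool_pos: [0.5749, -0.2132, 0.2166]
ee_rot: [0.458, -0.538, 0.539, -0.459]
wrist_force: [3.2, -0.9, -4.0]
grip_width: 0.147
```

```bash
python3 -c "
from h import *
st()"
```

```text
t 14.3 tcp in stand mm [-10.68  -3.37 216.62] F [ 3.27 -0.4  -4.05] M [-0.04 -0.64  0.  ] w 0.147
```

>>> carry_out(
  commands=[0,0,0.006,0,0,0,0,0,0.012,0,0,0,0,-0.005,0.012,0,0,0,0,-0.01,0.012,0,0,0,0,-0.015,0.012,0,0,0,0,-0.015,0.009,0,0,0,0,-0.015,0.005,0,0,0,0,-0.015,0.002,0,0,0,0,-0.015,0,0,0,0,0,-0.015,0,0,0,0],
)

```text
t: 15.3
tool_pos: [0.5749, -0.2132, 0.2197]
ee_rot: [0.458, -0.538, 0.539, -0.459]
wrist_force: [3.5, -0.4, -5.0]
grip_width: 0.144
```

```bash
python3 -c "
from h import *
st()"
```

```text
t 15.3 tcp in stand mm [-10.68  -3.4  219.65] F [ 3.52  0.11 -5.01] M [ 0.02 -0.65 -0.01] w 0.144
```

>>> carry_out(
  commands=[0,0,0.006,0,0,0,0,0,0.012,0,0,0,0,-0.005,0.012,0,0,0,0,-0.01,0.012,0,0,0,0,-0.015,0.012,0,0,0,0,-0.015,0.009,0,0,0,0,-0.015,0.005,0,0,0,0,-0.015,0.002,0,0,0,0,-0.015,0,0,0,0,0,-0.015,0,0,0,0],
)

```text
t: 16.3
tool_pos: [0.5748, -0.2132, 0.2227]
ee_rot: [0.458, -0.538, 0.538, -0.459]
wrist_force: [2.5, -0.6, -3.6]
grip_width: 0.148
```

```bash
python3 -c "
from h import *
st()"
```

```text
t 16.3 tcp in stand mm [-10.76  -3.41 222.7 ] F [ 2.53 -0.18 -3.63] M [-0.06 -0.47 -0.06] w 0.148
```

>>> carry_out(
  commands=[0,0,0.006,0,0,0,0,0,0.012,0,0,0,0,-0.004,0.012,0,0,0,0,-0.007,0.012,0,0,0,0,-0.01,0.012,0,0,0,0,-0.01,0.009,0,0,0,0,-0.01,0.005,0,0,0,0,-0.01,0.002,0,0,0,0,-0.01,0,0,0,0,0,-0.01,0,0,0,0],
)

```text
t: 17.3
tool_pos: [0.5744, -0.2131, 0.2246]
ee_rot: [-0.459, 0.538, -0.538, 0.459]
wrist_force: [-0.3, -0.3, -3.2]
grip_width: 0.149
```

```bash
python3 -c "
from h import *
st()"
```

```text
t 17.3 tcp in stand mm [-11.2   -3.38 224.6 ] F [-0.27 -0.39 -3.19] M [-0.05 -0.1   0.  ] w 0.149
```

Free at this height: the rounded lip top is about 52 mm above the arms. The middle of the mouth then needs roughly a 54 mm lift, so I raise 6 mm and check for keeper contact.

>>> carry_out(
  commands=[0,-0.004,0.005,0,0,0,0,-0.008,0.005,0,0,0,0,-0.012,0.005,0,0,0,0,-0.016,0.005,0,0,0,0,-0.02,0.005,0,0,0,0,-0.023,0.005,0,0,0,0,-0.026,0.005,0,0,0,0,-0.028,0.005,0,0,0,0,-0.03,0.005,0,0,0,0,-0.03,0.005,0,0,0],
)

```text
t: 18.3
tool_pos: [0.5755, -0.2133, 0.2306]
ee_rot: [0.459, -0.538, 0.538, -0.459]
wrist_force: [0.1, -1.0, -3.9]
grip_width: 0.148
```

```bash
python3 -c "
from h import *
st()"
```

```text
t 18.3 tcp in stand mm [-10.11  -3.39 230.64] F [ 0.27 -0.99 -3.87] M [ 0.05 -0.09 -0.01] w 0.148
```

No keeper contact. I'll draw forward slowly to just over the lip.

>>> carry_out(
  commands=[0,0,-0.005,0,0,0,0,0,-0.01,0,0,0,0,0,-0.015,0,0,0,0,0,-0.02,0,0,0,0,0,-0.025,0,0,0,0,0,-0.03,0,0,0,0,0,-0.035,0,0,0,0,0,-0.04,0,0,0,0,0,-0.04,0,0,0,0,0,-0.04,0,0,0],
)

```text
t: 19.3
tool_pos: [0.5676, -0.212, 0.2306]
ee_rot: [0.459, -0.538, 0.538, -0.459]
wrist_force: [-0.5, 0.6, -2.8]
grip_width: 0.149
```

```bash
python3 -c "
from h import *
st()"
```

```text
t 19.3 tcp in stand mm [-18.12  -3.36 230.61] F [-0.56  0.53 -2.82] M [-0.09 -0.07 -0.07] w 0.149
```

>>> carry_out(
  commands=[0,0,-0.02,0,0,0,0,0,-0.05,0,0,0,0,0,-0.09,0,0,0,0,0,-0.14,0,0,0,0,0,-0.2,0,0,0,0,0,-0.27,0,0,0,0,0,-0.34,0,0,0,0,0,-0.4,0,0,0,0,0,-0.45,0,0,0,0,0,-0.45,0,0,0],
)

```text
t: 20.3
tool_pos: [0.4773, -0.1975, 0.2307]
ee_rot: [-0.459, 0.538, -0.538, 0.458]
wrist_force: [0.1, -0.5, -2.5]
grip_width: 0.146
```

```bash
python3 -c "
from h import *
st()
plan((.553,.219,.26),-.305)"
```

```text
t 20.3 tcp in stand mm [-109.53   -3.15  230.73] F [ 0.18 -0.45 -2.53] M [ 0.02 -0.13 -0.02] w 0.146
t 20.3 tcp [ 0.4773 -0.1975  0.2307] zyaw -0.1597 ydown -1.0 F [ 0.11 -0.47 -2.53] M [-0.   -0.13 -0.02] w 0.146
shift/0.2: [-2.1161 -0.1463  0.0423] ry: 0.0463
```

>>> carry_out(
  commands=[-0.04,-0.02,0,0,0.005,0,-0.12,-0.05,0,0,0.01,0,-0.24,-0.08,0,0,0.02,0,-0.36,-0.11,0,0,0.03,0,-0.48,-0.14,0,0,0.04,0,-0.6,-0.146,0,0,0.046,0,-0.72,-0.146,0,0,0.046,0,-0.84,-0.146,0,0,0.046,0,-0.93,-0.146,0,0,0.046,0,-1,-0.146,0,0,0.046,0],
)

```text
t: 21.3
tool_pos: [0.511, 0.001, 0.2599]
ee_rot: [0.419, -0.57, 0.57, -0.419]
wrist_force: [0.8, 0.9, -2.6]
grip_width: 0.152
```

```bash
python3 -c "
from h import *
plan((.53,.12,.26),-.305)"
```

```text
t 21.3 tcp [0.511  0.001  0.2599] zyaw -0.3032 ydown -1.0 F [ 0.84  0.9  -2.57] M [-0.09 -0.02  0.04] w 0.152
shift/0.2: [-5.964e-01 -4.000e-04 -8.720e-02] ry: 0.0006
```

>>> carry_out(
  commands=[-0.06,0,-0.01,0,0,0,-0.14,0,-0.02,0,0,0,-0.22,0,-0.03,0,0,0,-0.3,0,-0.05,0,0,0,-0.38,0,-0.06,0,0,0,-0.46,0,-0.07,0,0,0,-0.53,0,-0.08,0,0,0,-0.58,0,-0.087,0,0,0,-0.596,0,-0.087,0,0,0,-0.596,0,-0.087,0,0,0],
)

```text
t: 22.3
tool_pos: [0.5296, 0.119, 0.2597]
ee_rot: [0.419, -0.57, 0.57, -0.419]
wrist_force: [-1.3, 0.0, -2.6]
grip_width: 0.149
```

```bash
python3 - <<'E'
from h import *
import cv2
plan((.553,.219,.26),-.305)
w=imaging.calibration("wrist"); im=imaging.grab_frame("wrist")[:,:,::-1]
np.savez("w3.npz",**w); cv2.imwrite("pics/w3.png",cv2.resize(im,(768,576),interpolation=cv2.INTER_CUBIC))
R=Ro.from_euler('z',-.3).as_matrix()
W=np.array([(-.042,-.059,.082),(-.042,.059,.082),(.042,.059,.082),(.042,-.059,.082)])@R.T+[.553,.219,0]
print((proj(w,W)*1.5).round(0).tolist())
E
```

```text
t 22.3 tcp [0.5296 0.119  0.2597] zyaw -0.3032 ydown -1.0 F [-1.3   0.01 -2.61] M [-0.1  -0.03  0.02] w 0.149
shift/0.2: [-0.5121 -0.0016 -0.0377] ry: 0.0006
[[317.0, 200.0], [309.0, 12.0], [441.0, 12.0], [436.0, 199.0]]
```

View pics/w3.png

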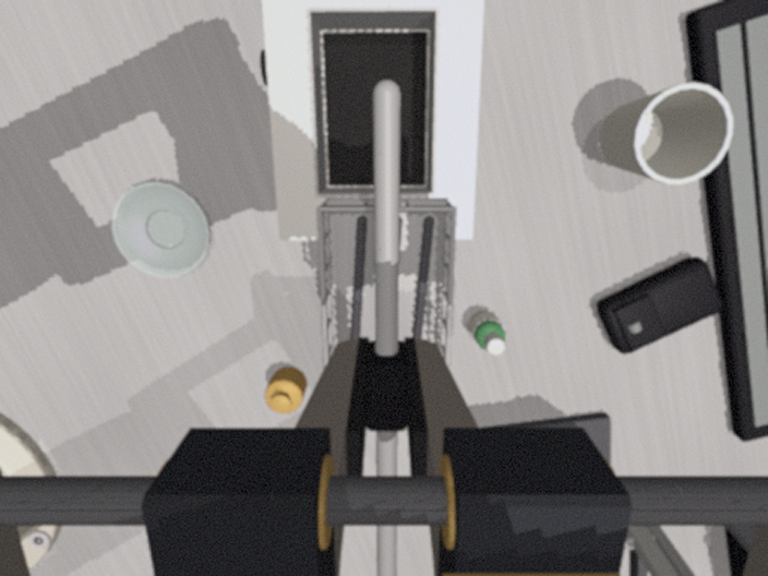

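The tank's well corners are at (310,11), (437,12), (433,193) and (318,193), and its near outer corners at (278,240) and (473,240). The basket hangs straight. Refitting the tank pose.

```bash
python3 - <<'E'
from h import *
w=dict(np.load("w3.npz"));T=imaging.calibration("top")
W=[(-.042,-.059,.082),(-.042,.059,.082),(.042,.059,.082),(.042,-.059,.082),(-.07,-.09,.082),(.07,-.09,.082)]
P=np.array([(318,193),(310,11),(437,12),(433,193),(278,240),(473,240)])/1.5
p,res=fit([(w,W,P)],[.553,.219,-.3]);print(p,res)
# bar check: bar far end px at (387,85), z of bar axis=.268
a=ray(w,(387/1.5,90/1.5),.2677);b=ray(w,(387/1.5,250/1.5),.2677);d=a-b;print("bar",a,b,np.arctan2(-d[0],d[1]))
# tray front rim corners (320,203),(455,203) z = bar-.085
print(ray(w,(320/1.5,203/1.5),.2677-.085),ray(w,(455/1.5,203/1.5),.2677-.085))
plan((p[0],p[1],.26),p[2])
E
```

```text
[ 0.55263796  0.22094945 -0.30271161] [[-1.5, 2.7], [-1.5, -1.3], [2.1, -2.1], [1.1, 2.7], [0.8, 0.2], [-0.7, 0.1]]
bar [0.55825968 0.21188283 0.2677    ] [0.54370938 0.16527204 0.2677    ] -0.30258047793444065
[0.51345125 0.17991606 0.1827    ] [0.57761    0.15985119 0.1827    ]
t 22.35 tcp [0.5295 0.1186 0.2597] zyaw -0.3036 ydown -1.0 F [-0.2  -0.46 -2.77] M [-0.1  -0.08 -0.03] w 0.154
shift/0.2: [-0.523  -0.0018 -0.0426] ry: -0.0003
```

>>> carry_out(
  commands=[-0.04,0,0,0,0,0,-0.1,0,-0.01,0,0,0,-0.17,0,-0.01,0,0,0,-0.24,0,-0.02,0,0,0,-0.31,0,-0.02,0,0,0,-0.38,0,-0.03,0,0,0,-0.44,0,-0.035,0,0,0,-0.49,0,-0.04,0,0,0,-0.52,0,-0.042,0,0,0,-0.52,0,-0.042,0,0,0],
)

```text
t: 23.35
tool_pos: [0.5528, 0.2211, 0.2597]
ee_rot: [-0.419, 0.57, -0.57, 0.419]
wrist_force: [0.2, -0.2, -3.2]
grip_width: 0.149
```

```bash
python3 - <<'E'
from h import *
import cv2
plan((.5527,.2205,.20),-.3027)
for n,(x,y,w,h,k) in {"top":(200,140,100,75,4),"scene":(205,150,120,110,4)}.items():
    im=imaging.grab_frame(n)[:,:,::-1]; globals()[n]=cv2.resize(im[y:y+h,x:x+w],None,fx=k,fy=k,interpolation=cv2.INTER_CUBIC)
wi=imaging.grab_frame("wrist")[:,:,::-1]; wi=cv2.resize(wi[:290,100:420],(320,290))
m=np.zeros((600,800,3),np.uint8); m[:300,:400]=top; m[:440,320:800]=np.where(True,scene,0); m[:300,:320]=top[:,40:360]; m[305:595,:320]=wi
cv2.imwrite("pics/m2.png",m)
E
```

```text
t 23.35 tcp [0.5528 0.2211 0.2597] zyaw -0.3032 ydown -1.0 F [ 0.24 -0.2  -3.24] M [-0.08 -0.08  0.04] w 0.149
shift/0.2: [0.0032 0.2984 0.0007] ry: -0.0002
```

View pics/m2.png

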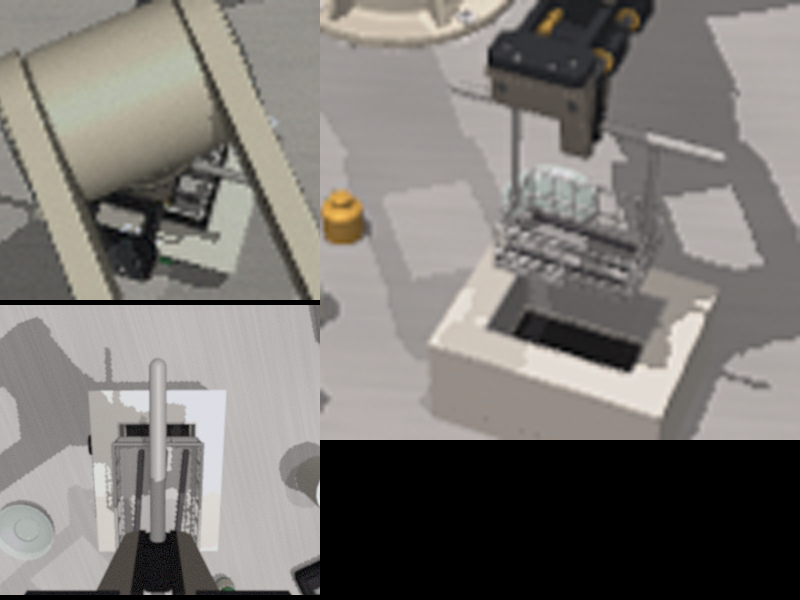

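The basket hangs level above the white tank. The wrist view shows the tank's far outer corners at native (190,87) and (326,86), and the far well corners at (220,120) and (296,120). One more fit from this pose.

```bash
python3 - <<'E'
from h import *
w=imaging.calibration("wrist")
L=[(-.07,.09,.082),(.07,.09,.082),(-.042,.059,.082),(.042,.059,.082)]
print(fit([(w,L,[(190,87),(326,86),(220,120),(296,120)])],[.553,.22,-.3]))
print(fit([(w,L[:2],[(190,87),(326,86)])],[.553,.22,-.3]))
w3=dict(np.load("w3.npz"))
print(fit([(w,L[:2],[(190,87),(326,86)]),(w3,[(-.07,-.09,.082),(.07,-.09,.082)],np.array([(278,240),(473,240)])/1.5)],[.553,.22,-.3]))
E
```

```text
(array([ 0.55254769,  0.21916389, -0.29895379]), [[-0.6, 1.1], [0.6, 1.4], [-2.0, -1.0], [2.2, -1.4]])
(array([ 0.55306032,  0.22022682, -0.29711109]), [[-0.7, 0.0], [0.7, 0.0]])
(array([ 0.55264139,  0.22073164, -0.30167924]), [[-0.9, -0.7], [0.6, -0.0], [0.9, 0.4], [-0.6, 0.3]])
```

>>> carry_out(
  commands=[0.001,0.02,0,0,0,0,0.002,0.06,0,0,0,0,0.004,0.1,0,0,0,0,0.004,0.14,0,0,0,0,0.004,0.18,0,0,0,0,0.004,0.22,0,0,0,0,0.004,0.25,0,0,0,0,0.004,0.27,0,0,0,0,0.004,0.28,0,0,0,0,0.004,0.28,0,0,0,0],
)

```text
t: 24.5
tool_pos: [0.5524, 0.2197, 0.2036]
ee_rot: [-0.419, 0.57, -0.57, 0.418]
wrist_force: [0.1, -0.4, -4.1]
grip_width: 0.148
```

>>> carry_out(
  commands=[0,0.01,0,0,0,0,0,0.02,0,0,0,0,0,0.03,0,0,0,0,0,0.04,0,0,0,0,0,0.05,0,0,0,0,0,0.06,0,0,0,0,0,0.07,0,0,0,0,0,0.08,0,0,0,0,0,0.08,0,0,0,0,0,0.08,0,0,0,0],
)

```text
t: 25.5
tool_pos: [0.5523, 0.2197, 0.1877]
ee_rot: [-0.419, 0.57, -0.57, 0.418]
wrist_force: [1.0, 0.2, -3.5]
grip_width: 0.152
```

>>> carry_out(
  commands=[0,0.02,0,0,0,0,0,0.04,0,0,0,0,0,0.06,0,0,0,0,0,0.08,0,0,0,0,0,0.1,0,0,0,0,0,0.12,0,0,0,0,0,0.14,0,0,0,0,0,0.15,0,0,0,0,0,0.16,0,0,0,0,0,0.16,0,0,0,0],
)

```text
t: 26.5
tool_pos: [0.5523, 0.2196, 0.1556]
ee_rot: [-0.419, 0.57, -0.57, 0.418]
wrist_force: [0.1, -0.5, -2.6]
grip_width: 0.149
```

>>> carry_out(
  commands=[0,0.004,0,0,0,0,0,0.008,0,0,0,0,0,0.012,0,0,0,0,0,0.016,0,0,0,0,0,0.02,0,0,0,0,0,0.024,0,0,0,0,0,0.028,0,0,0,0,0,0.032,0,0,0,0,0,0.035,0,0,0,0,0,0.035,0,0,0,0],
)

```text
t: 27.5
tool_pos: [0.5523, 0.2197, 0.1487]
ee_rot: [-0.419, 0.57, -0.57, 0.418]
wrist_force: [0.0, 0.1, -3.3]
grip_width: 0.15
```

Still hanging free about 2 mm above the expected floor. I'll creep down.

>>> carry_out(
  commands=[0,0.001,0,0,0,0,0,0.002,0,0,0,0,0,0.003,0,0,0,0,0,0.004,0,0,0,0,0,0.006,0,0,0,0,0,0.008,0,0,0,0,0,0.01,0,0,0,0,0,0.01,0,0,0,0,0,0.01,0,0,0,0,0,0.01,0,0,0,0],
)

```text
t: 28.5
tool_pos: [0.5524, 0.2197, 0.1468]
ee_rot: [-0.419, 0.57, -0.57, 0.419]
wrist_force: [0.2, -0.3, -3.4]
grip_width: 0.149
```

>>> carry_out(
  commands=[0,0.001,0,0,0,0,0,0.002,0,0,0,0,0,0.003,0,0,0,0,0,0.004,0,0,0,0,0,0.005,0,0,0,0,0,0.006,0,0,0,0,0,0.007,0,0,0,0,0,0.007,0,0,0,0,0,0.007,0,0,0,0,0,0.007,0,0,0,0],
)

```text
t: 29.5
tool_pos: [0.5525, 0.2197, 0.1455]
ee_rot: [0.418, -0.57, 0.57, -0.419]
wrist_force: [-0.8, 0.2, 3.6]
grip_width: 0.148
```

Floor felt, at about 7 N. I'll relax 0.6 mm, then open.

>>> carry_out(
  commands=[0,-0.001,0,0,0,0,0,-0.002,0,0,0,0,0,-0.003,0,0,0,0,0,-0.003,0,0,0,0,0,-0.003,0,0,0,0,0,-0.003,0,0,0,0,0,-0.003,0,0,0,0,0,-0.003,0,0,0,0,0,-0.003,0,0,0,0,0,-0.003,0,0,0,0],
)

```text
t: 30.5
tool_pos: [0.5524, 0.2197, 0.146]
ee_rot: [0.419, -0.57, 0.57, -0.419]
wrist_force: [-0.4, 0.7, 1.9]
grip_width: 0.145
```

>>> carry_out(
  commands=[0,0,0,0,0,0,0,0,0,0,0,0,0,0,0,0,0,0,0,0,0,0,0,0,0,0,0,0,0,0,0,0,0,0,0,0,0,0,0,0,0,0,0,0,0,0,0,0,0,0,0,0,0,0,0,0,0,0,0,0],
  hand=0,
)

```text
t: 31.5
tool_pos: [0.5524, 0.2197, 0.146]
ee_rot: [-0.419, 0.57, -0.57, 0.419]
wrist_force: [-0.7, -0.7, 0.6]
grip_width: 0.988
```

Released. Now I'll retreat straight up 150 mm.

>>> carry_out(
  commands=[0,-0.02,0,0,0,0,0,-0.05,0,0,0,0,0,-0.1,0,0,0,0,0,-0.18,0,0,0,0,0,-0.28,0,0,0,0,0,-0.4,0,0,0,0,0,-0.52,0,0,0,0,0,-0.64,0,0,0,0,0,-0.72,0,0,0,0,0,-0.75,0,0,0,0],
)

```text
t: 32.5
tool_pos: [0.5532, 0.22, 0.2989]
ee_rot: [0.417, -0.57, 0.57, -0.42]
wrist_force: [-0.0, -0.7, 0.1]
grip_width: 1.001
```

```bash
python3 - <<'E'
from h import *
import cv2
plan((.5527,.2205,.30))
s=cv2.resize(imaging.grab_frame("scene")[:,:,::-1][150:290,60:330],None,fx=2.9,fy=2.9,interpolation=cv2.INTER_CUBIC)[:400,:780]
w=imaging.calibration("wrist"); wi=imaging.grab_frame("wrist")[:,:,::-1]
R=Ro.from_euler('z',-.302).as_matrix()
print((proj(w,np.array([(0,0,.155),(0,.1,.155),(-.035,.052,.07),(.035,.052,.07)])@R.T+[.5524,.2197,0])).round(0).tolist())
cv2.imwrite("pics/f1.png",s);cv2.imwrite("pics/f2.png",cv2.resize(wi,(768,576)))
E
```

```text
t 32.5 tcp [0.5532 0.22   0.2989] zyaw -0.304 ydown -0.99999 F [-0.01 -0.69  0.06] M [-0.04 -0.11  0.  ] w 1.001
shift/0.2: [-0.0017 -0.0057 -0.0031] ry: None
[[257.0, 182.0], [257.0, 75.0], [228.0, 122.0], [286.0, 122.0]]
```

View pics/f1.png

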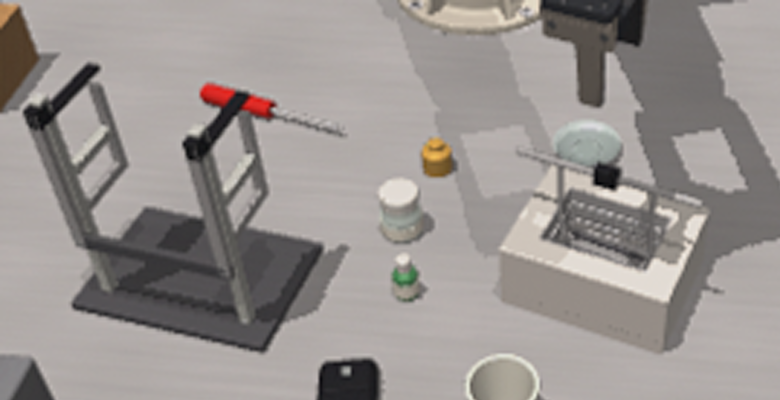

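View pics/f2.png

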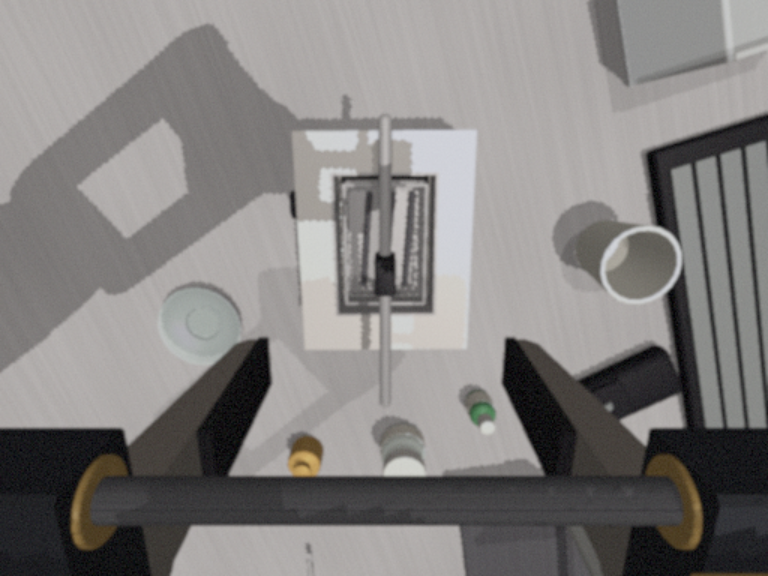

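The basket sits upright and centred in the well. Its grip block is at (385,275) against a predicted (385,273), and the other objects look unmoved. Handing in.

```bash
python3 -c "
from station import r
print(r.job_done()); print(r.sense()['t'])"
```

```text
the job is handed in; nothing more can be done
None
the job is handed in; nothing more can be done
```

The basket is off the hook stand and down in the well of the white tank, released. I handed the job in at about 32.6 s of the 59 s allowed.

- **Finding the lips:** I raised the basket in 2–3 mm steps with light forward touches on the lips, at most about 5.6 N. The lip tops came out at roughly 52 mm above the arms. My rough estimate from the pictures had been about 40 mm, so I went by the felt height.
- **Drawing out:** I lifted to about mid-mouth, 54 mm, before drawing out. No contact with lips or keepers showed at the end of any move there. Forces are only reported at the end of each 1 s move, so brief peaks in between were not seen.
- **Setting down:** The floor took about 7 N. I eased off slightly before opening the gripper and going straight up.
- **Last checks:** The wrist force was near zero after the retreat. The basket stands level and centred in the well, with the grip block within 2 px of where it should be in the enlarged picture. The other objects look unmoved.
- **Disagreements:** In the wrist view before lowering, the tank well looked about 4% smaller than stated. The two cameras also differed by about 3 mm on the tank position. Neither mattered, as the basket went in without touching the sides.

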